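# Press the push-on cap onto the drawer insert's pin

### The arm

A 6-joint arm with a two-finger parallel gripper is mounted at the origin on the work surface. World frame = base frame: x ahead of the robot, y to its left, z up, the work surface at z = 0. Lengths are in m, angles in rad, forces in N, time in s.
With the tool pointing down it reaches from about 0.35 to 0.975 m from the base axis. Payload 4.9 kg.
Tool frame: the origin (TCP) lies midway between the tips of the shut fingers; the grasp point (between the pads) lies 19 mm behind it; x points along the fingers, y is the direction in which the jaws open and shut, and the axes are right-handed (so a half turn about x gives the same grasp; the last joint's range is limited). The gripper opens to 85 mm and grips with 20 to 120 N. Pads are 22 mm wide; open, the fingers measure 114 mm over their backs; the gripper's body (76 mm by 85 mm) begins 54 mm behind the grasp point. The pads swing forward as they close: fully open they stand 13 mm farther back than shut.
Start: joints at [-0.119, 0.053, 1.613, -0, 1.476, -0.119], TCP at [0.625, 0, 0.208] pointing down, gripper open.
Joint ranges: [-3.01, 3.01], [-1.01, 2.22], [0.06, 2.58], [-1.02, 4.17], [0.09, 2.62], [-3.14, 3.14]. Speed limits (rad/s): [2.57, 2.57, 3.14, 3.14, 3.14, 3.14].

### API

Orientations are given as a rotation vector (axis times angle).
In Python, from station import ctrl gives the robot as it stands.
- The arm moves only by the shell command python3 -m handwheel 'ROWS' [FORCE]. ROWS is JSON, a list of rows, each a list of 3 entries, a list of its own where there are three numbers: the finger opening in m, from 0 to 0.0854, then the shift along the tool's x, y, z in m, then the turn, a rotation vector about the tool's x, y, z in degrees. In form: [[claw, [dx, dy, dz], [ax, ay, az]], ...]. A call has 1 to 10 rows; each row shifts and turns the commanded pose from where the row before left it, along the tool's axes as they then stand; what a row does not reach is not made up. A row lasts 1/12 s, in which the tool goes at most 41.7 mm and 7.16 degrees, less where a joint would pass 70% of its speed; a pose out of reach is approached as far as the arm can. A call with a gripper value outside its range is refused whole. The fingers move at their own pace and stop on an object; FORCE is the grip in N (left out, the last holds). Time passes only in rows, so rows that do not move let the fingers close. It gives the time, the measured TCP pose, the force and the opening at its end, in the units of the state.
- ctrl.get_obs(): the state, without advancing time (a new reading comes with each control period).
- ctrl.get_image(name): name is "scene" or "side" or "wrist"; returns the picture (400x640x3 uint8, red, green, blue); there is no depth.
- ctrl.camera_params(name): a dict with "vertical_fov" (degrees; the focal length in pixels is half the picture's height over the tangent of half this angle, whatever the lens; pixels are square), "cx", "cy" (the principal point, pixels), "rvec" (rotation vector, rad) and "tvec" (3), from world to camera coordinates, as OpenCV has them; the wrist camera has in their place "T_tool_cam" (4x4, takes a point from camera to tool coordinates, whose origin is the TCP and whose axes are the tool frame's). Camera axes: x right, y down, z forward; pixel columns grow to the right and rows downward; lengths in m; the calibration is good to about 2 mm. The wrist camera is an equidistant fisheye: a pixel r from the principal point sees the ray r / f radians off the axis. A picture is of the moment at which its call begins: read the wrist's pose just before it. camera_params takes no time and is no camera call.
- ctrl.finish_job(): hands the job in, once; it reports no verdict.
Trained networks look in the newest picture that a camera, given by its name, has taken for a name from the list of things; names that differ only in an ending like _2 or _b are one class to them, and where a whole thing is asked for, a point or a joint stands for the part that bears it (a point fixed in the world has none). Each returns a list of dicts, best first, with "score" (0 to 1); they miss things now and then, are a little off and sometimes report something else, mostly with a low value. They report only what shows in the picture. A call takes as long as a camera call.
- ctrl.look_for(thing, camera): "box" ([centre column, centre row, width, height] in pixels, round what is visible of it).
- ctrl.silhouettes(thing, camera): "mask" (400x640 bool, what is visible of it) and "box" ([centre column, centre row, width, height] in pixels, round what is visible of it).
- ctrl.tip_of(thing, camera): "centre" ([row, column] in pixels: a listed point, or the origin of a listed thing).
The state is a dict: "t": time; "q": joint angles; "dq": joint speeds; "effort": joint torques, N m; "tool_pos": TCP position; "tool_rot": TCP orientation; "contact_force": force on the tool from outside, world axes, zero at the start; "wrist_torque": the same for the moment, N m; "opening": finger opening in m.
Only numpy, scipy, OpenCV 4.12 (cv2) and the standard library are available. Lean on these libraries where they do the work, as an engineer would, in place of code of your own. Each camera call takes 0.05 s, during which the arm holds its last target.

### The job

Pick up the steel push-on cap, set it open end down over the plain upright pin on the ash insert, and press it straight down until its teeth grip the pin and it holds the sprung plate pushed about half way down into its cup. Then let go, so that the cap alone keeps the plate there. Never press the plate all the way down, do not press the gripper against the insert, plate or jars, and leave the bowl, funnel and spoons where they are.

Things in the scene. Friction and masses are not known exactly. Their poses are not given: they have to be found in the camera images.
- cap_mid (a point): Push-on cap of stainless steel, 80 g, closed on top, open below: 30 mm in diameter, 46 mm high, with a flange 37 mm across and 4 mm high at its foot. It stands open end down on the drawer floor. The point is its centre, 23 mm above its foot; z is its axis, up. Inside is a blind bore 43 mm deep, flared at its mouth.
- cap_teeth (a point): Point on the cap's axis 9 mm above its foot, amid the small teeth inside the bore that grip the pin. Pushed down the pin they drag steadily with 7 to 13 N (not known beforehand; in one run it keeps within about 1 N, after a peak 3 N higher as they first engage); they hold as well against going back up, so the cap stays where it is pushed to.
- pin_tip (a point): Top end of the plain fixed steel pin, 10 mm in diameter, upright on the near strip of the ash insert; z is up along the pin. Its top 9 mm taper to 6 mm across; the teeth drag fully once the cap's foot is 19 mm below the tip. The free sprung plate's top lies 23 to 32 mm below the tip: it differs from run to run, is not measured and must be found by feel or sight.
- pin_foot (a point): Foot of the pin on the insert's top, 59.5 mm below the tip. Round it is an aluminium cup 52 mm across; a steel plate 43 mm across with the pin through it rises 8 mm above the cup's rim. The plate is sprung: it starts to give at 1 N and yields 1 mm per further 1 N, level with the rim after 8 mm at 9 N, its stop; half way (4 mm) takes 5 N on top of the teeth's drag.
- insert: White ash insert, fixed in the drawer, 250 mm in x, 270 mm in y, 18 mm thick; origin at the centre of its underside, x points from the pin's side to the jars. The pin stands at x = -80 mm, y = 0. Four closed glass jars lie in angled slots at x = 10 to 115 mm, up to 115 mm above the underside. Cup and plate belong to the insert.
- bowl: Small grey pinch bowl, 68 mm wide, 32 mm high; origin under its centre. To be left alone.
- funnel: Grey hard funnel standing on its wide mouth, 72 mm wide, 62 mm high; origin under its centre. To be left alone.
- spoons: Matte black measuring spoons fanned out from a common rivet, lying on the drawer floor, about 135 mm long, 90 mm wide, 12 mm high; origin under the rivet, x points along the middle spoon. To be left alone.

How it is judged:
By the outcome, as a careful person would: the job done as asked, in the order asked, and still so for the second after the job is handed in, with the robot touching nothing.
It also fails if it takes over 58 s, if anything falls off the work surface, if the arm or the gripper's body presses on something with over 40 N, if the wrist force passes 120 N, or if a joint passes its speed limit or range.

## Working session

There is one attempt and no reset: what is moved stays moved. The work goes in short steps, Python scripts to look and compute and a shell command to move; the robot and the scene stay as the last step left them, time stands still between calls to the robot, and variables do not carry over. Pictures are saved under pics/ and viewed, and the job is handed in when it is done.

```bash
ls; mkdir -p pics
python3 - <<'E'
from station import ctrl
import cv2
o=ctrl.get_obs()
for k in o: print(k,o[k])
for n in ["scene","side","wrist"]:
    im=ctrl.get_image(n); cv2.imwrite(f"pics/{n}0.png",im[:,:,::-1])
    print(n,ctrl.camera_params(n))
    for t in ["cap_mid","pin_tip","pin_foot"]:
        print(t,[(r['centre'],round(r['score'],2)) for r in ctrl.tip_of(t,n)][:3])
E
```

```text
pics
t 0.0
q [-1.19000173e-01  5.33619528e-02  1.61430210e+00 -2.72468752e-05
  1.47602457e+00 -1.19001757e-01]
dq [-6.89399443e-04 -5.70036515e-04  8.60516015e-05 -1.11249137e-03
 -1.34300409e-03 -3.31119479e-04]
effort [ 2.70554956e-04 -3.93670499e+01 -3.70175600e+01 -1.62778279e-04
  6.93513779e-03 -6.06393527e-06]
tool_pos [6.24317969e-01 7.35941598e-05 2.07155087e-01]
tool_rot [ 1.2083737   1.21089982 -1.21062636]
contact_force [ 0.09669755 -0.86353123  0.22564566]
wrist_torque [-0.02168932 -0.00500172 -0.04917859]
opening 0.08563059451266901
scene {'vertical_fov': 57.01577795569346, 'cx': 322.6086618686128, 'cy': 197.5382950808596, 'rvec': array([ 1.35451408,  2.37930659, -0.76373978]), 'tvec': array([ 0.35703934, -0.30456979,  1.02117719])}
cap_mid [([184.7, 290.5], 0.66)]
pin_tip []
pin_foot [([186.4, 289.3], 0.66), ([276.3, 433.3], 0.43)]
side {'vertical_fov': 53.50124975727524, 'cx': 322.12951371245543, 'cy': 195.28401733226352, 'rvec': array([ 0.80000373, -2.30611094,  1.39033376]), 'tvec': array([0.37955347, 0.27014338, 0.47770574])}
cap_mid [([207.0, 360.1], 0.71)]
pin_tip [([245.8, 217.1], 0.52)]
pin_foot []
wrist {'vertical_fov': 65.70646984690485, 'cx': 318.946923359348, 'cy': 198.7959091935618, 'T_tool_cam': array([[-7.65877020e-04, -3.27325220e-01,  9.44911432e-01,
        -1.65303874e-01],
       [ 9.99999574e-01,  2.35252577e-04,  8.92020953e-04,
        -1.08090646e-03],
       [-5.14273804e-04,  9.44911713e-01,  3.27324900e-01,
        -8.47685607e-02],
       [ 0.00000000e+00,  0.00000000e+00,  0.00000000e+00,
         1.00000000e+00]])}
cap_mid [([301.7, 248.6], 0.92)]
pin_tip [([45.8, 136.3], 0.75), ([17.3, 255.9], 0.51)]
pin_foot []
```

View pics/scene0.png

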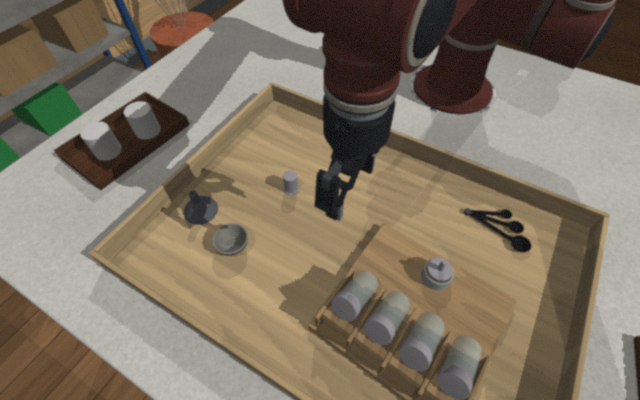

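View pics/side0.png

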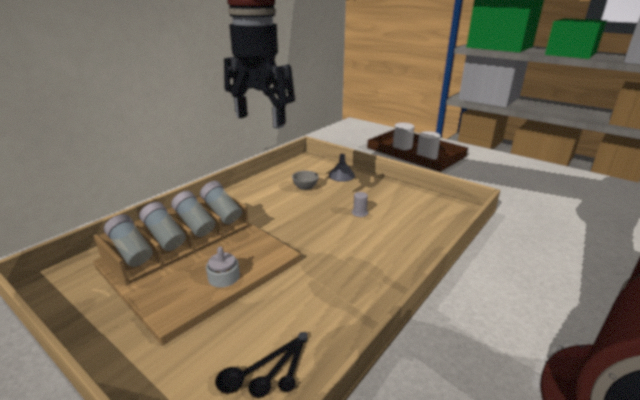

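View pics/wrist0.png

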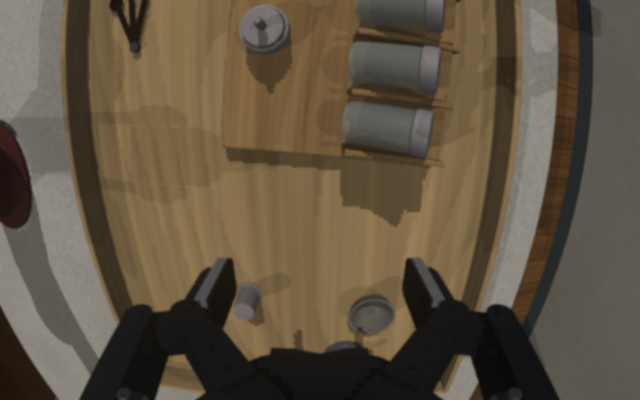

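Scene view: cap at about (290,183), pin on the cup at about (438,265). Side view: cap at (360,206), pin tip at about (221,250). Wrist view: cap at (248,301), pin at (256,18). I'll zoom in and triangulate.

```bash
cat > h.py <<'E'
import numpy as np, cv2
from station import ctrl
from scipy.spatial.transform import Rotation as R
from scipy.optimize import least_squares
def obs(): return ctrl.get_obs()
def ray(n,uv,o=None):
    p=ctrl.camera_params(n); f=200/np.tan(np.radians(p['vertical_fov'])/2)
    d=np.array([uv[0]-p['cx'],uv[1]-p['cy']])/f
    if n=='wrist':
        r=np.linalg.norm(d); v=np.r_[np.sin(r)*d/max(r,1e-9),np.cos(r)]
        T=p['T_tool_cam']; Rt=R.from_rotvec(o['tool_rot']).as_matrix()
        return Rt@T[:3,3]+o['tool_pos'], Rt@T[:3,:3]@v
    Rm=R.from_rotvec(p['rvec']).as_matrix(); v=np.r_[d,1]; v/=np.linalg.norm(v)
    return -Rm.T@p['tvec'], Rm.T@v
def proj(n,X,o=None):
    p=ctrl.camera_params(n); f=200/np.tan(np.radians(p['vertical_fov'])/2)
    if n=='wrist':
        T=p['T_tool_cam']; Rt=R.from_rotvec(o['tool_rot']).as_matrix()
        c=T[:3,:3].T@(Rt.T@(np.array(X)-o['tool_pos'])-T[:3,3]); h=np.hypot(c[0],c[1]); th=np.arctan2(h,c[2])
        return np.array([p['cx'],p['cy']])+f*th*c[:2]/h
    c=R.from_rotvec(p['rvec']).as_matrix()@np.array(X)+p['tvec']
    return np.array([p['cx'],p['cy']])+f*c[:2]/c[2]
def tri(rays):
    A=0;b=0
    for c,d in rays:
        P=np.eye(3)-np.outer(d,d); A=A+P; b=b+P@c
    X=np.linalg.solve(A,b); return X,[round(1e3*np.linalg.norm((np.eye(3)-np.outer(d,d))@(X-c)),1) for c,d in rays]
def onz(r,z): return r[0]+r[1]*(z-r[0][2])/r[1][2]
def crop(n,u,v,w,k,name,im=None):
    im=ctrl.get_image(n) if im is None else im
    u0=max(0,u-w);v0=max(0,v-w)
    c=im[v0:v+w,u0:u+w,::-1]; cv2.imwrite(name,cv2.resize(c,None,fx=k,fy=k,interpolation=cv2.INTER_CUBIC)); print(name,'origin',u0,v0,'x',k)
E
python3 - <<'E'
from h import *
o=obs(); print(R.from_rotvec(o['tool_rot']).as_matrix().round(2))
ims={n:cv2.imread(f'pics/{n}0.png')[:,:,::-1] for n in['scene','side','wrist']}
L=[('scene',290,183),('side',360,206),('wrist',248,301),('scene',438,270),('side',222,265),('wrist',264,25)]
tiles=[]
for n,u,v in L:
    u0,v0=u-25,max(0,v-25); tiles.append(cv2.resize(ims[n][v0:v0+50,u0:u0+50,::-1],(260,260),interpolation=cv2.INTER_CUBIC)); print(n,u0,v0)
cv2.imwrite('pics/t.png',np.vstack([np.hstack(tiles[:3]),np.hstack(tiles[3:])]))
print('cap',tri([ray('scene',(290.5,184.7)),ray('side',(360.1,207)),ray('wrist',(248.6,301.7),o)]))
for n in ['scene','side','wrist']: print(n,[(r['box'],round(r['score'],2)) for r in ctrl.look_for('cap_mid',n)][:2],[(r['box'],round(r['score'],2)) for r in ctrl.look_for('insert',n)][:2])
E
```

```text
[[-0.  1. -0.]
 [ 0. -0. -1.]
 [-1. -0. -0.]]
scene 265 158
side 335 181
wrist 223 276
scene 413 245
side 197 240
wrist 239 0
cap (array([ 0.52338671, -0.18770252,  0.02534032]), [np.float64(3.6), np.float64(1.1), np.float64(3.4)])
scene [([292.5, 182.9, 14.8, 24.7], 0.77)] [([414.1, 311.3, 209.8, 173.0], 0.77)]
side [([360.2, 205.3, 14.5, 24.7], 0.57)] [([196.7, 265.7, 206.4, 162.4], 0.68)]
wrist [] [([342.0, 82.7, 237.3, 165.3], 0.7)]
```

View pics/t.png

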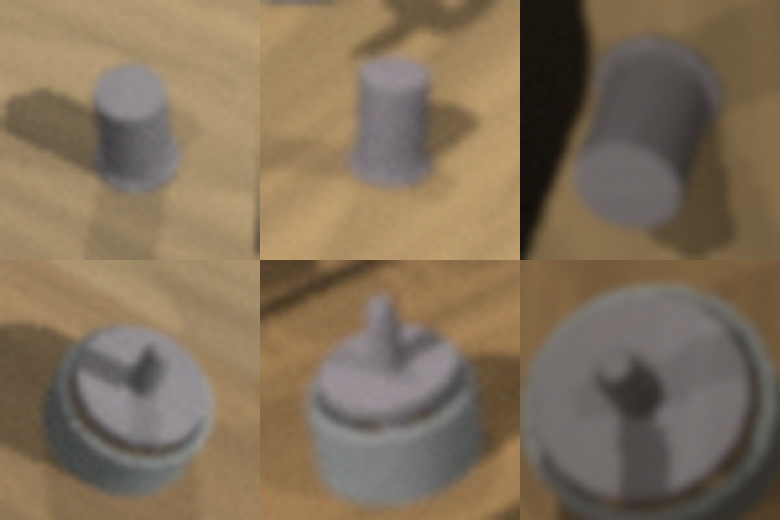

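Run:
```python
from h import *
o=obs()
def go(nm,a,b,c):
    r=[ray('scene',a),ray('side',b),ray('wrist',c,o)]
    X,e=tri(r); print(nm,X.round(4),e)
    for i in range(3):
        Y,_=tri([r[j] for j in range(3) if j!=i]); print('  w/o',i,Y.round(4))
    return r
r=go('captop',(290,175.7),(361,195.4),(244.2,311.6))
go('pintip',(441.5,261.7),(220.1,247.6),(256.7,20.2))
print('pinplate', tri([ray('scene',(413+145/5.2,245+(390-260)/5.2)),ray('side',(197+128/5.2,240+113/5.2)),ray('wrist',(239+132/5.2,(400-260)/5.2),o)]))
# floor height: tray corners by eye? cap foot
print('capfoot',tri([ray('scene',(265+138/5.2,158+165/5.2)),ray('side',(335+132/5.2,181+168/5.2)),ray('wrist',(223+140/5.2,276+80/5.2),o)]))
```

```text
captop [ 0.5224 -0.1859  0.0544] [np.float64(2.1), np.float64(1.8), np.float64(1.4)]
  w/o 0 [ 0.5228 -0.1886  0.0533]
  w/o 1 [ 0.5258 -0.1813  0.06  ]
  w/o 2 [ 0.5215 -0.1852  0.0545]
pintip [0.5677 0.157  0.0874] [np.float64(0.9), np.float64(0.5), np.float64(1.1)]
  w/o 0 [0.5671 0.1575 0.0881]
  w/o 1 [0.5676 0.1573 0.0867]
  w/o 2 [0.5682 0.1563 0.0869]
pinplate (array([0.56839035, 0.15915244, 0.05967343]), [np.float64(3.4), np.float64(1.9), np.float64(2.2)])
capfoot (array([ 0.52231899, -0.18596629,  0.00769435]), [np.float64(3.2), np.float64(3.2), np.float64(0.5)])
```

Run:
```python
from h import *
for t in ['bowl','funnel','spoons','insert']:
    try:
        a=ctrl.tip_of(t,'scene'); b=ctrl.tip_of(t,'side')
        for n,l in(('scene',a),('side',b)):
            for r in l[:2]: print(t,n,r['centre'],round(r['score'],2),onz(ray(n,r['centre'][::-1]),0.01).round(3))
    except Exception as e: print(t,e)
```

```text
bowl scene [245.5, 234.6] 0.87 [ 0.698 -0.202  0.01 ]
bowl side [189.9, 305.6] 0.58 [ 0.689 -0.198  0.01 ]
funnel scene [209.2, 199.9] 0.81 [ 0.667 -0.32   0.01 ]
funnel side [173.0, 339.1] 0.65 [ 0.683 -0.332  0.01 ]
spoons scene [209.5, 467.7] 0.89 [0.38  0.166 0.01 ]
spoons side [338.0, 298.7] 0.84 [0.396 0.165 0.01 ]
insert scene [317.3, 411.9] 0.87 [0.651 0.153 0.01 ]
insert side [266.3, 199.5] 0.58 [0.644 0.152 0.01 ]
```

```bash
python3 -m handwheel '[[0.0854,[0.0145,-0.017,0.031],[0,0,0]],[0.0854,[0.0145,-0.017,0.031],[0,0,0]],[0.0854,[0.0145,-0.017,0.031],[0,0,0]],[0.0854,[0.0145,-0.017,0.031],[0,0,0]],[0.0854,[0.0145,-0.017,0.031],[0,0,0]],[0.0854,[0.0145,-0.017,0.031],[0,0,0]],[0.0854,[0,0,0],[0,0,0]],[0.0854,[0,0,0],[0,0,0]],[0.0854,[0,0,0],[0,0,0]]]' 60
python3 - <<'E'
from h import *
o=obs(); print(o['tool_pos'],o['contact_force'],o['tool_rot'])
for n in['wrist','scene','side']:
    im=ctrl.get_image(n); cv2.imwrite(f'pics/{n}1.png',im[:,:,::-1]); print(n,[(r['centre'],round(r['score'],2)) for r in ctrl.tip_of('cap_mid',n)][:2],proj(n,(.5224,-.186,.055),o))
E
```

```text
t: 2.05
tool_pos: [0.5234, -0.1859, 0.1219]
tool_rot: [1.21, 1.208, -1.209]
contact_force: [0.3, -0.2, -0.3]
opening: 0.0852
[ 0.523438   -0.18593167  0.12190457] [ 0.28093598 -0.20963768 -0.30590678] [ 1.21008547  1.20837736 -1.2088216 ]
wrist [([195.5, 321.5], 0.87)] [318.64550958 204.01368504]
scene [([182.6, 288.8], 0.81)] [289.14790436 174.9001386 ]
side [([204.0, 360.2], 0.58)] [360.28059053 195.44168693]
```

View pics/wrist1.png

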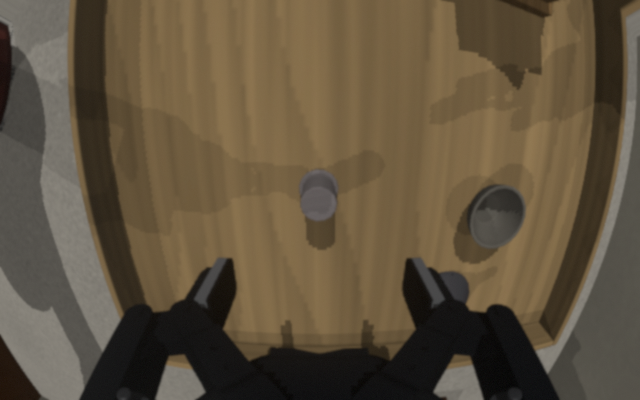

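The cap's top shows at (318,204), right where it projects. I'll descend over it.

```bash
python3 -m handwheel '[[0.062,[0.02,-0.001,0],[0,0,0]],[0.062,[0.02,0,0],[0,0,0]],[0.062,[0.02,0,0],[0,0,0]],[0.062,[0.02,0,0],[0,0,0]],[0.062,[0.0205,0,0],[0,0,0]],[0.062,[0,0,0],[0,0,0]],[0.062,[0,0,0],[0,0,0]]]' 80
python3 - <<'E'
from h import *
o=obs(); print(o['tool_pos'],o['contact_force'],o['opening'])
tl=[]
for n,u,v in[('wrist',320,250),('scene',290,180),('side',360,200)]:
    im=ctrl.get_image(n); w=80 if n=='wrist' else 40
    tl.append(cv2.resize(im[v-w:v+w,u-w:u+w,::-1],(260,260)))
cv2.imwrite('pics/a.png',np.hstack(tl))
E
```

```text
t: 2.93
tool_pos: [0.5213, -0.1851, 0.02]
tool_rot: [1.208, 1.212, -1.21]
contact_force: [-1.4, -0.2, 0.2]
opening: 0.062
[ 0.52127887 -0.18512267  0.01998594] [-1.3709539  -0.2469563   0.18499269] 0.062016426948557656
```

View pics/a.png

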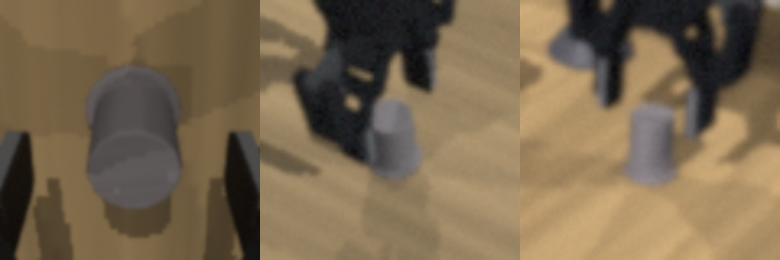

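```bash
python3 -m handwheel '[[0.02,[0,0,0],[0,0,0]],[0.02,[0,0,0],[0,0,0]],[0.02,[0,0,0],[0,0,0]],[0.02,[0,0,0],[0,0,0]],[0.02,[0,0,0],[0,0,0]],[0.02,[0,0,0],[0,0,0]]]' 90
python3 - <<'E'
from h import *
o=obs(); print(o['tool_pos'],o['contact_force'],o['opening'])
tl=[]
for n,u,v in[('wrist',320,250),('scene',290,180),('side',360,200)]:
    im=ctrl.get_image(n); w=80 if n=='wrist' else 40
    tl.append(cv2.resize(im[v-w:v+w,u-w:u+w,::-1],(260,260)))
cv2.imwrite('pics/a2.png',np.hstack(tl))
E
```

```text
t: 3.58
tool_pos: [0.5231, -0.1865, 0.0224]
tool_rot: [1.21, 1.207, -1.208]
contact_force: [0.2, -0.1, 6.5]
opening: 0.0256
[ 0.52312537 -0.18654442  0.02236433] [ 0.21553023 -0.10790474  6.49642082] 0.025634235221776117
```

View pics/a2.png

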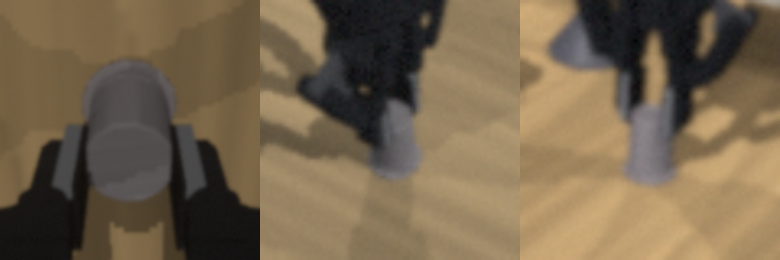

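```bash
python3 -m handwheel '[[0.02,[-0.01,0,0],[0,0,0]],[0.02,[-0.02,0,0],[0,0,0]],[0.02,[-0.03,0,0],[0,0,0]],[0.02,[-0.03,0,0],[0,0,0]],[0.02,[-0.02,0,0],[0,0,0]],[0.02,[0,0,0],[0,0,0]],[0.02,[0,0,0],[0,0,0]]]' 90
python3 - <<'E'
from h import *
o=obs(); print(o['tool_pos'],o['contact_force'],o['opening'])
tl=[]
for n,u,v in[('wrist',320,250),('scene',295,130),('side',360,130)]:
    im=ctrl.get_image(n); w=80 if n=='wrist' else 60
    tl.append(cv2.resize(im[v-w:v+w,u-w:u+w,::-1],(260,260)))
cv2.imwrite('pics/a3.png',np.hstack(tl))
E
```

```text
t: 4.32
tool_pos: [0.5225, -0.1863, 0.1321]
tool_rot: [1.209, 1.207, -1.208]
contact_force: [-1.0, 0.9, -1.0]
opening: 0.0261
[ 0.52249213 -0.18630961  0.13210756] [-0.99268317  0.86245937 -1.04397033] 0.026093612528817235
```

View pics/a3.png

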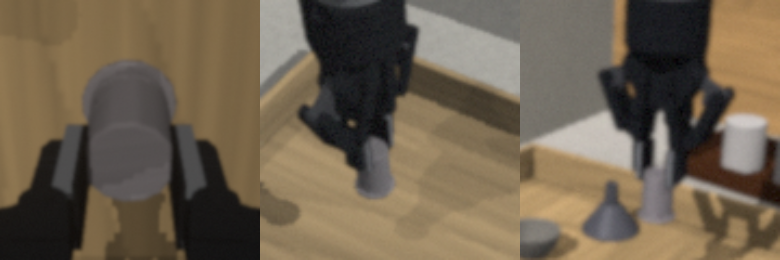

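```bash
python3 -m handwheel '[[0.02,[0,0.002,-0.017],[0,0,0]],[0.02,[0,0.005,-0.038],[0,0,0]],[0.02,[0,0.005,-0.038],[0,0,0]],[0.02,[0,0.005,-0.038],[0,0,0]],[0.02,[0,0.005,-0.038],[0,0,0]],[0.02,[0,0.005,-0.038],[0,0,0]],[0.02,[0,0.005,-0.038],[0,0,0]],[0.02,[0,0.005,-0.038],[0,0,0]],[0.02,[0,0.005,-0.038],[0,0,0]],[0.02,[0,0.003,-0.022],[0,0,0]]]' 90;python3 -m handwheel '[[0.02,[0,0,0],[0,0,0]],[0.02,[0,0,0],[0,0,0]],[0.02,[0,0,0],[0,0,0]]]'
python3 - <<'E'
from h import *
o=obs(); print(o['tool_pos'],o['contact_force'],o['opening'])
tl=[]
for n,u,v in[('wrist',320,250),('scene',440,240),('side',220,230)]:
    im=ctrl.get_image(n); w=80 if n=='wrist' else 60
    cv2.imwrite(f'pics/{n}2.png',im[:,:,::-1])
    u0,v0=u-w,v-w
    tl.append(cv2.resize(im[v-w:v+w,u-w:u+w,::-1],(265,265),interpolation=cv2.INTER_CUBIC)); print(n,u0,v0,265/2/w)
cv2.imwrite('pics/a4.png',np.hstack(tl))
E
```

```text
t: 5.3
tool_pos: [0.5654, 0.1604, 0.1284]
tool_rot: [1.206, 1.214, -1.21]
contact_force: [0.2, 0.1, -0.4]
opening: 0.0259
t: 5.55
tool_pos: [0.5659, 0.1564, 0.1291]
tool_rot: [1.207, 1.211, -1.212]
contact_force: [0.4, -0.1, -1.7]
opening: 0.0261
[0.56593815 0.15640596 0.12910296] [ 0.35500748 -0.09213853 -1.739295  ] 0.026118919872258676
wrist 240 170 1.65625
scene 380 180 2.2083333333333335
side 160 170 2.2083333333333335
```

View pics/a4.png

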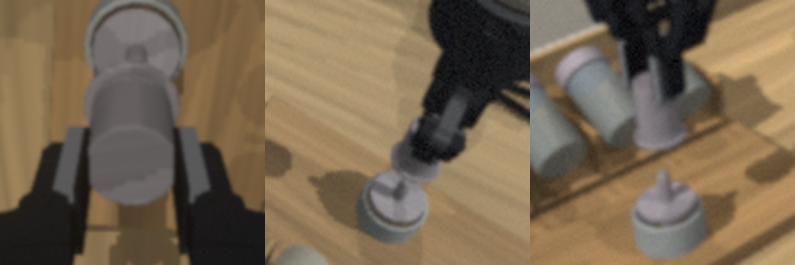

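Run:
```python
import cv2,numpy as np
t=[]
for n,u,v in[('scene',445,255),('side',221,240)]:
    im=cv2.imread(f'pics/{n}2.png'); t.append(cv2.resize(im[v-40:v+40,u-32:u+32],(400,500),interpolation=cv2.INTER_CUBIC)); print(n,u-32,v-40,6.25)
cv2.imwrite('pics/b.png',np.hstack(t))
im=cv2.imread('pics/wrist2.png')[160:310,270:370]; cv2.imwrite('pics/b2.png',cv2.resize(im,(400,600),interpolation=cv2.INTER_CUBIC))
```

```text
scene 413 215 6.25
side 189 200 6.25
```

View pics/b.png

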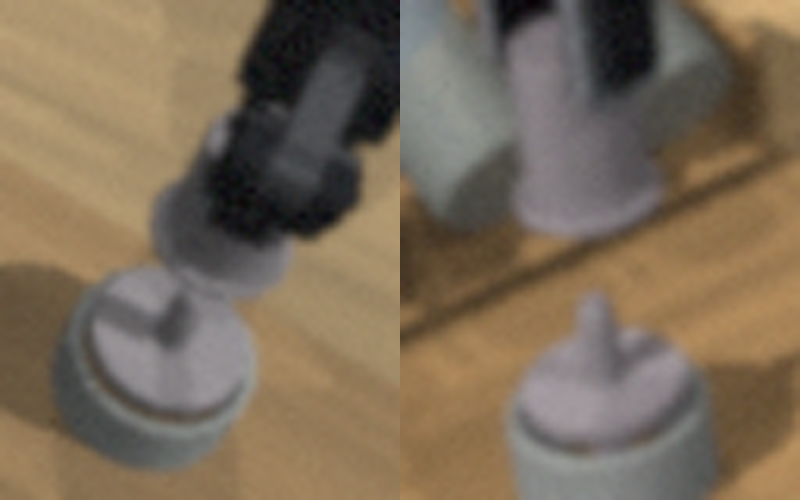

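View pics/b2.png

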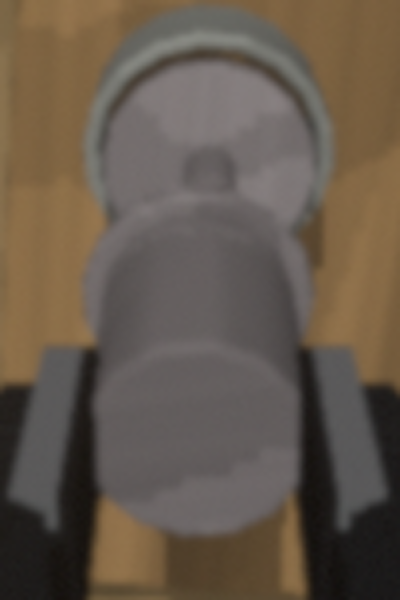

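```bash
cat > fit.py <<'E'
from h import *
o=obs()
a=np.linspace(0,2*np.pi,181)
def circ(n,C,r): return np.array([proj(n,(C[0]+r*np.cos(t),C[1]+r*np.sin(t),C[2]),o) for t in a])
def ext(n,C,r,h,what):
    P=np.vstack([circ(n,C,r)]+([circ(n,(C[0],C[1],C[2]+h),r)] if h else []))
    return {'l':P[:,0].min(),'r':P[:,0].max(),'b':P[:,1].max(),'t':P[:,1].min()}[what]
capm=[('side','l',206.9),('side','r',231.2),('side','b',238.1),('scene','l',437.3),('scene','r',459.7),('scene','b',263.),('wrist','l',290.75),('wrist','r',348),('wrist','t',207.5)]
f=lambda C:[ext(n,C,.0185,.004,w)-m for n,w,m in capm]
s=least_squares(f,[.566,.156,.116]); print('capfoot',s.x.round(4),'rel TCP',(s.x-o['tool_pos']).round(4),s.fun.round(1))
plm=[('side','l',189+117/6.25),('side','r',189+295/6.25),('side','b',200+438/6.25),('scene','l',413+91/6.25),('scene','r',413+252/6.25),('scene','b',215+412/6.25),('wrist','l',296.25),('wrist','r',348),('wrist','t',174)]
f=lambda C:[ext(n,C,.0215,0,w)-m for n,w,m in plm]
p=least_squares(f,[.566,.156,.06]); print('plate',p.x.round(4),p.fun.round(1))
tip=[('side',220.2,247.3),('scene',441.7,261.8)]
g=lambda C:np.ravel([proj(n,C,o)-np.array([u,v]) for n,u,v in tip])
q=least_squares(g,[.566,.156,.087]); print('tip',q.x.round(4),q.fun.round(1))
E
python3 fit.py
```

```text
Traceback (most recent call last):
  File "fit.py", line 10, in <module>
    s=least_squares(f,[.566,.156,.116]); print('capfoot',s.x.round(4),'rel TCP',(s.x-o['tool_pos']).round(4),s.fun.round(1))
  File "fit.py", line 9, in <lambda>
    f=lambda C:[ext(n,C,.0185,.004,w)-m for n,w,m in capm]
                ~~~^^^^^^^^^^^^^^^^^^
  File "fit.py", line 6, in ext
    P=np.vstack([circ(n,C,r)]+([circ(n,(C[0],C[1],C[2]+h),r)] if h else []))
                 ~~~~^^^^^^^
  File "fit.py", line 4, in circ
    def circ(n,C,r): return np.array([proj(n,(C[0]+r*np.cos(t),C[1]+r*np.sin(t),C[2]),o) for t in a])
                                      ~~~~^^^^^^^^^^^^^^^^^^^^^^^^^^^^^^^^^^^^^^^^^^^^^^
  File "h.py", line 16, in proj
    p=ctrl.camera_params(n); f=200/np.tan(np.radians(p['vertical_fov'])/2)
ValueError: time passes only in moves, steps and waits
```

```bash
sed -i 's/ctrl.camera_params(n)/CP(n)/; s/^def obs/from functools import cache\nCP=cache(lambda n: ctrl.camera_params(n))\ndef obs/' h.py; sed -i 's/diff_step//; s/181/73/' fit.py; time python3 fit.py
```

```text
capfoot [0.5659 0.1558 0.1192] rel TCP [-0.0008  0.0001 -0.011 ] [-0.6 -0.3 -0.4 -2.1 -0.4 -0.9 -1.4  1.  -0.8]
plate [0.5679 0.1587 0.061 ] [-0.5 -1.9 -0.3 -1.1 -1.8 -0.7 -1.4  0.3 -0.5]
tip [0.5683 0.1564 0.0874] [-0.3  0.1 -0.2 -0.3]
real	0m3.039s
user	0m2.903s
sys	0m0.157s
```

```bash
python3 -m handwheel '[[0.02,[0.01,0.002,-0.001],[0,0,0]],[0.02,[0.01,0,0],[0,0,0]],[0.02,[0,0,0],[0,0,0]],[0.02,[0,0,0],[0,0,0]],[0.02,[0,0,0],[0,0,0]]]'
python3 - <<'E'
from h import *
o=obs(); print(o['tool_pos'],o['contact_force'],o['opening'])
t=[]
for n,u,v in[('scene',445,255),('side',221,240),('wrist',320,230)]:
    im=ctrl.get_image(n)[:,:,::-1]; cv2.imwrite(f'pics/{n}3.png',im)
    if n=='wrist': t.append(cv2.resize(im[165:265,286:354],(340,500),interpolation=cv2.INTER_CUBIC))
    else: t.append(cv2.resize(im[v-40:v+40,u-32:u+32],(400,500),interpolation=cv2.INTER_CUBIC))
    o=obs(); print(o['tool_pos'],o['contact_force'])
cv2.imwrite('pics/c.png',np.hstack(t[:2])); cv2.imwrite('pics/c2.png',t[2])
E
```

```text
t: 6.12
tool_pos: [0.5688, 0.1578, 0.1104]
tool_rot: [1.209, 1.21, -1.21]
contact_force: [-0.1, 0.4, -0.7]
opening: 0.026
[0.56877044 0.15779801 0.11043455] [-0.11670098  0.43547788 -0.72177419] 0.026028537725922177
[0.56905587 0.15788715 0.1109094 ] [-0.30996753  1.10771217 -0.40332083]
[0.56923814 0.15799415 0.11124628] [ 0.79372712  0.4495978  -1.24282315]
[0.56928942 0.15805652 0.11137003] [ 0.04291281  0.52422831 -1.32488996]
```

View pics/c.png

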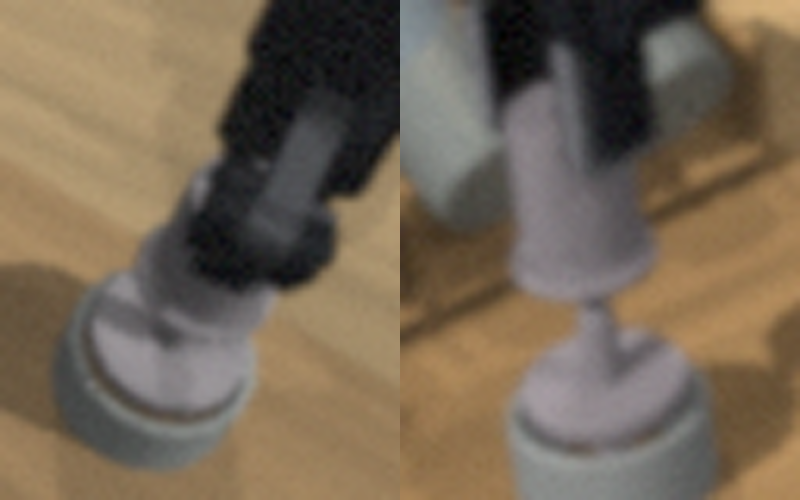

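View pics/c2.png

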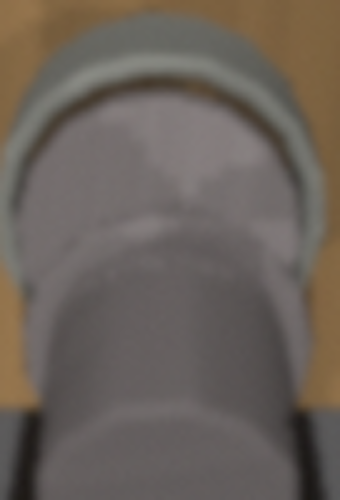

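```bash
python3 - <<'E'
s=open('fit.py').read()
import re
s=s.replace("capm=[('side','l',206.9),('side','r',231.2),('side','b',238.1),('scene','l',437.3),('scene','r',459.7),('scene','b',263.),('wrist','l',290.75),('wrist','r',348),('wrist','t',207.5)]",
"capm=[('side','l',206.6),('side','r',230.1),('side','b',248.),('scene','l',434.6),('scene','r',457.),('scene','b',270.2),('wrist','l',291.4),('wrist','r',348.4),('wrist','t',208)]")
i=s.index('plm=');s=s[:i]
open('fit2.py','w').write(s)
E
python3 fit2.py
```

```text
capfoot [0.5689 0.1577 0.1002] rel TCP [-0.0004 -0.0003 -0.0112] [-0.9 -0.1 -0.2 -1.8 -0.7 -1.  -1.4  1.1 -0.7]
```

```bash
python3 -m handwheel '[[0.02,[0.004,0,0],[0,0,0]],[0.02,[0.004,0,0],[0,0,0]],[0.02,[0.003,0,0],[0,0,0]],[0.02,[0.003,0,0],[0,0,0]],[0.02,[0.003,0,0],[0,0,0]],[0.02,[0,0,0],[0,0,0]],[0.02,[0,0,0],[0,0,0]],[0.02,[0,0,0],[0,0,0]]]' 110
python3 - <<'E'
from h import *
o=obs(); print(o['tool_pos'],o['contact_force'],o['wrist_torque'],o['opening'])
t=[]
for n,u,v in[('scene',445,265),('side',221,250)]:
    im=ctrl.get_image(n)[:,:,::-1]; cv2.imwrite(f'pics/{n}4.png',im)
    t.append(cv2.resize(im[v-40:v+40,u-32:u+32],(400,500),interpolation=cv2.INTER_CUBIC))
    o=obs(); print(o['tool_pos'],o['contact_force'])
cv2.imwrite('pics/d.png',np.hstack(t[:2]))
E
```

```text
t: 6.93
tool_pos: [0.5691, 0.158, 0.094]
tool_rot: [1.209, 1.209, -1.209]
contact_force: [-0.4, -1.0, -0.8]
opening: 0.0251
[0.56905189 0.1580055  0.09396505] [-0.39288599 -0.95959288 -0.79974284] [0.00120168 0.03443759 0.05206999] 0.025123160265098202
[0.5690887  0.15803458 0.09409596] [-1.07978164 -0.72690855 -0.63384956]
[0.56911766 0.15803309 0.09415915] [ 0.04197385 -0.90475838 -0.16729319]
```

View pics/d.png

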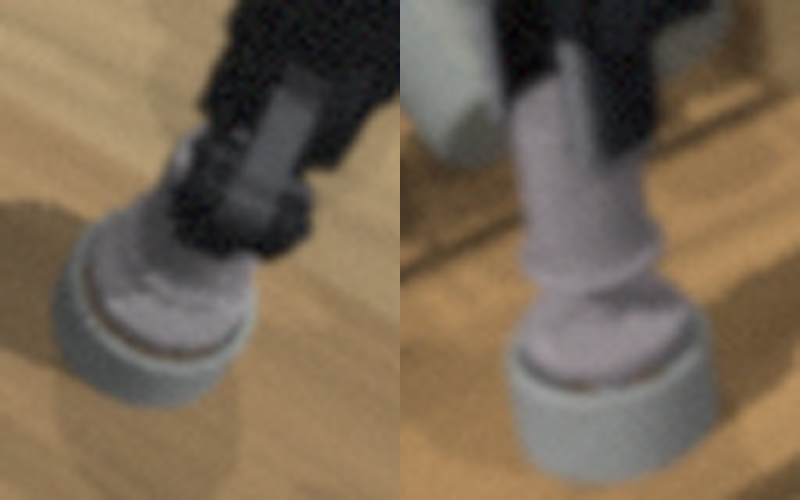

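```bash
s() { python3 -c "
from h import *
o=obs(); print('obs',o['t'],o['tool_pos'].round(4),o['contact_force'].round(2),o['wrist_torque'].round(2),round(o['opening'],4))"; }
python3 -m handwheel '[[0.02,[0.002,0,0],[0,0,0]],[0.02,[0.002,0,0],[0,0,0]],[0.02,[0,0,0],[0,0,0]],[0.02,[0,0,0],[0,0,0]]]' >/dev/null; s
python3 -m handwheel '[[0.02,[0.002,0,0],[0,0,0]],[0.02,[0,0,0],[0,0,0]],[0.02,[0,0,0],[0,0,0]],[0.02,[0,0,0],[0,0,0]]]' >/dev/null; s
python3 -m handwheel '[[0.02,[0.002,0,0],[0,0,0]],[0.02,[0,0,0],[0,0,0]],[0.02,[0,0,0],[0,0,0]],[0.02,[0,0,0],[0,0,0]]]' >/dev/null; s
python3 -m handwheel '[[0.02,[0.002,0,0],[0,0,0]],[0.02,[0,0,0],[0,0,0]],[0.02,[0,0,0],[0,0,0]],[0.02,[0,0,0],[0,0,0]]]' >/dev/null; s
```

```text
obs 7.3667 [0.5685 0.158  0.0894] [-2.11  0.49 -0.49] [ 0.05  0.32 -0.03] 0.0252
obs 7.7 [0.5684 0.158  0.0875] [-3.57  0.07 -0.52] [0.01 0.74 0.02] 0.025
obs 8.0333 [0.5687 0.158  0.0859] [-5.69 -0.84  0.28] [-0.03  1.01  0.02] 0.0245
obs 8.3667 [0.5689 0.1581 0.0843] [-5.8  -1.31  4.48] [-0.05  1.13  0.03] 0.0252
```

```bash
s() { python3 -c "
from h import *
o=obs(); print('obs',o['t'],o['tool_pos'].round(4),o['contact_force'].round(2),o['wrist_torque'].round(2),round(o['opening'],4))"; }
python3 -m handwheel '[[0.02,[0,-0.001,0],[0,0,0]],[0.02,[0,0,0],[0,0,0]],[0.02,[0,0,0],[0,0,0]],[0.02,[0,0,0],[0,0,0]]]' >/dev/null; s
python3 -m handwheel '[[0.02,[0,0,0],[0,0,0]],[0.02,[0,0,0],[0,0,0]],[0.02,[0,0,0],[0,0,0]],[0.02,[0,0,0],[0,0,0]]]' >/dev/null; s
```

```text
obs 8.7 [0.5685 0.158  0.0843] [-3.08 -0.35  2.19] [0.02 0.57 0.04] 0.0251
obs 9.0333 [0.5685 0.158  0.0843] [-2.68 -0.34  4.43] [-0.01  0.4   0.06] 0.0254
```

```bash
s() { python3 -c "
from h import *
o=obs(); print('obs',round(o['t'],2),o['tool_pos'].round(5),o['contact_force'].round(2),o['wrist_torque'].round(2),round(o['opening'],4))"; }
python3 -m handwheel '[[0.02,[0,-0.0008,0],[0,0,0]],[0.02,[0,0,0],[0,0,0]],[0.02,[0,0,0],[0,0,0]],[0.02,[0,0,0],[0,0,0]]]' >/dev/null; s
python3 -m handwheel '[[0.02,[0.001,0,0],[0,0,0]],[0.02,[0.001,0,0],[0,0,0]],[0.02,[0,0,0],[0,0,0]],[0.02,[0,0,0],[0,0,0]],[0.02,[0,0,0],[0,0,0]]]' >/dev/null; s
python3 -m handwheel '[[0.02,[0.001,0,0],[0,0,0]],[0.02,[0.001,0,0],[0,0,0]],[0.02,[0,0,0],[0,0,0]],[0.02,[0,0,0],[0,0,0]],[0.02,[0,0,0],[0,0,0]]]' >/dev/null; s
python3 -m handwheel '[[0.02,[0.001,0,0],[0,0,0]],[0.02,[0,0,0],[0,0,0]],[0.02,[0,0,0],[0,0,0]],[0.02,[0,0,0],[0,0,0]]]' >/dev/null; s
```

```text
obs 9.37 [0.568   0.15802 0.08431] [1.5  0.14 2.49] [-0.01 -0.26  0.01] 0.025
obs 9.78 [0.56804 0.15809 0.08335] [-0.84 -0.48  7.07] [-0.08  0.22  0.01] 0.0252
obs 10.2 [0.56823 0.15817 0.08176] [-1.6   0.02  8.38] [-0.04  0.36 -0.02] 0.025
obs 10.53 [0.56827 0.1582  0.08058] [-1.4  -0.18  8.12] [-0.05  0.15 -0.01] 0.0247
```

```bash
cat > s.py <<'E'
from h import *
o=obs(); print('obs',round(o['t'],2),o['tool_pos'].round(5),o['contact_force'].round(2),round(o['opening'],4))
E
s(){ python3 s.py; }
python3 -m handwheel '[[0.02,[0.0004,0,0],[0,0,0]]]' >/dev/null; s
python3 -m handwheel '[[0.02,[0.0004,0,0],[0,0,0]]]' >/dev/null; s
python3 -m handwheel '[[0.02,[0.0004,0,0],[0,0,0]]]' >/dev/null; s
python3 -m handwheel '[[0.02,[0.0004,0,0],[0,0,0]]]' >/dev/null; s
python3 -m handwheel '[[0.02,[0.0004,0,0],[0,0,0]]]' >/dev/null; s
python3 -m handwheel '[[0.02,[0.0004,0,0],[0,0,0]]]' >/dev/null; s
python3 -m handwheel '[[0.02,[0.0004,0,0],[0,0,0]]]' >/dev/null; s
python3 -m handwheel '[[0.02,[0.0004,0,0],[0,0,0]]]' >/dev/null; s
python3 -m handwheel '[[0.02,[0.0004,0,0],[0,0,0]]]' >/dev/null; s
python3 -m handwheel '[[0.02,[0.0004,0,0],[0,0,0]]]' >/dev/null; s
python3 -m handwheel '[[0.02,[0.0004,0,0],[0,0,0]]]' >/dev/null; s
python3 -m handwheel '[[0.02,[0.0004,0,0],[0,0,0]]]' >/dev/null; s
```

```text
obs 10.62 [0.5683 0.1582 0.0803] [-1.13  0.89  8.67] 0.0251
obs 10.7 [0.56829 0.15823 0.07992] [-1.05  0.35  8.87] 0.0252
obs 10.78 [0.56832 0.15821 0.07954] [-1.77 -0.29  8.24] 0.0251
obs 10.87 [0.56833 0.15822 0.07917] [-0.96 -1.27  8.66] 0.0252
obs 10.95 [0.56832 0.15821 0.07876] [-1.09  0.18  9.15] 0.0253
obs 11.03 [0.56833 0.15822 0.07835] [-1.58 -0.38  8.43] 0.0253
obs 11.12 [0.56837 0.15823 0.078  ] [-2.56  0.02  7.82] 0.0249
obs 11.2 [0.56837 0.15823 0.07757] [-0.25  0.42  9.93] 0.0252
obs 11.28 [0.5684  0.15823 0.07722] [-1.15 -0.02  8.49] 0.025
obs 11.37 [0.56841 0.15824 0.07681] [-1.26  0.48  8.29] 0.0247
obs 11.45 [0.56839 0.15823 0.07641] [-1.97 -0.25  8.28] 0.0252
obs 11.53 [0.56843 0.1582  0.07603] [-1.9   0.22  9.2 ] 0.0248
```

```bash
s(){ python3 s.py; }
python3 -m handwheel '[[0.02,[0.0004,0,0],[0,0,0]]]' >/dev/null; s
python3 -m handwheel '[[0.02,[0.0004,0,0],[0,0,0]]]' >/dev/null; s
python3 -m handwheel '[[0.02,[0.0004,0,0],[0,0,0]]]' >/dev/null; s
python3 -m handwheel '[[0.02,[0.0004,0,0],[0,0,0]]]' >/dev/null; s
python3 -m handwheel '[[0.02,[0.0004,0,0],[0,0,0]]]' >/dev/null; s
python3 -m handwheel '[[0.02,[0.0004,0,0],[0,0,0]]]' >/dev/null; s
python3 -m handwheel '[[0.02,[0.0004,0,0],[0,0,0]]]' >/dev/null; s
python3 -m handwheel '[[0.02,[0.0004,0,0],[0,0,0]]]' >/dev/null; s
python3 -m handwheel '[[0.02,[0.0004,0,0],[0,0,0]]]' >/dev/null; s
python3 -m handwheel '[[0.02,[0.0004,0,0],[0,0,0]]]' >/dev/null; s
```

```text
obs 11.62 [0.56845 0.15824 0.07563] [-1.54 -0.09  8.89] 0.025
obs 11.7 [0.56844 0.15826 0.07528] [-1.18 -0.36  9.37] 0.0251
obs 11.78 [0.56847 0.15826 0.07499] [-1.5   0.24  8.86] 0.0251
obs 11.87 [0.56847 0.15823 0.07467] [-1.33 -0.15  9.67] 0.0252
obs 11.95 [0.56847 0.15825 0.07432] [-1.77 -0.18 10.06] 0.025
obs 12.03 [0.56848 0.15825 0.074  ] [-1.87 -0.74 10.9 ] 0.025
obs 12.12 [0.56851 0.15827 0.07366] [-1.95 -1.12 11.21] 0.0254
obs 12.2 [0.56852 0.15828 0.07337] [-2.19 -0.69 11.59] 0.0251
obs 12.28 [0.56853 0.15826 0.07301] [-2.05 -0.1  11.26] 0.025
obs 12.37 [0.56851 0.15827 0.07266] [-2.22 -0.68 11.94] 0.0252
```

```bash
s(){ python3 s.py; }
python3 -m handwheel '[[0.02,[0.0004,0,0],[0,0,0]]]' >/dev/null; s
python3 -m handwheel '[[0.02,[0.0004,0,0],[0,0,0]]]' >/dev/null; s
python3 -m handwheel '[[0.02,[0.0004,0,0],[0,0,0]]]' >/dev/null; s
python3 - <<'E'
from h import *
t=[]
for n,u,v in[('scene',440,275),('side',221,260)]:
    im=ctrl.get_image(n)[:,:,::-1]; cv2.imwrite(f'pics/{n}5.png',im)
    t.append(cv2.resize(im[v-30:v+30,u-24:u+24],(400,500),interpolation=cv2.INTER_CUBIC))
cv2.imwrite('pics/e.png',np.hstack(t)); im=ctrl.get_image('wrist')[:,:,::-1]; cv2.imwrite('pics/wrist5.png',im)
cv2.imwrite('pics/e2.png',cv2.resize(im[165:265,270:370],(600,600),interpolation=cv2.INTER_CUBIC))
E
s
```

```text
obs 12.45 [0.56855 0.15831 0.07236] [-3.16 -1.19 12.59] 0.0253
obs 12.53 [0.56855 0.15829 0.07204] [-3.35 -0.53 12.45] 0.0251
obs 12.62 [0.56855 0.15829 0.0717 ] [-3.4  -1.28 12.23] 0.025
obs 12.77 [0.56855 0.15828 0.07162] [-2.93 -0.28 12.36] 0.0251
```

View pics/e.png

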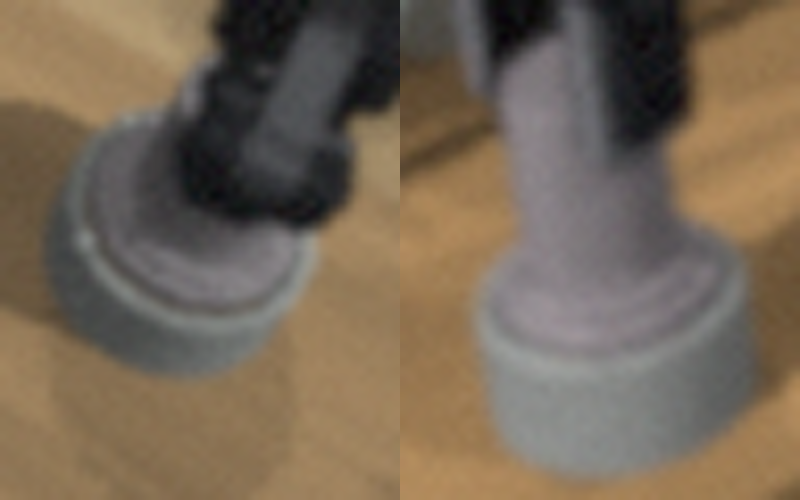

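View pics/e2.png

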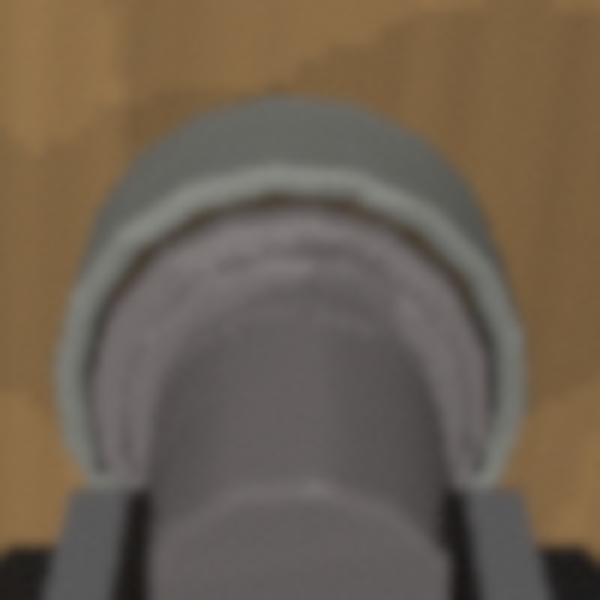

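```bash
s(){ python3 s.py; }
python3 -m handwheel '[[0.02,[0.0004,0,0],[0,0,0]]]' >/dev/null; s
python3 -m handwheel '[[0.02,[0.0004,0,0],[0,0,0]]]' >/dev/null; s
python3 -m handwheel '[[0.02,[0,0,0],[0,0,0]]]' >/dev/null; s
python3 -m handwheel '[[0.02,[0,0,0],[0,0,0]]]' >/dev/null; s
python3 -m handwheel '[[0.02,[0,0,0],[0,0,0]]]' >/dev/null; s
python3 -m handwheel '[[0.02,[0,0,0],[0,0,0]]]' >/dev/null; s
```

```text
obs 12.85 [0.56856 0.15831 0.07136] [-3.29 -2.1  13.86] 0.0249
obs 12.93 [0.56855 0.15831 0.07104] [-4.07 -0.43 13.67] 0.0252
obs 13.02 [0.56857 0.15829 0.07098] [-3.54  0.17 12.36] 0.0252
obs 13.1 [0.56857 0.15829 0.07097] [-3.39 -0.27 12.36] 0.025
obs 13.18 [0.56856 0.15831 0.07096] [-2.75 -0.31 12.95] 0.0248
obs 13.27 [0.56856 0.15832 0.07098] [-2.83 -1.19 12.48] 0.0252
```

```bash
s(){ python3 s.py; }
python3 -m handwheel '[[0.02,[-0.001,-0.0005,0],[0,0,0]],[0.02,[0,0,0],[0,0,0]]]' >/dev/null; s
python3 -m handwheel '[[0.02,[-0.0007,0,0],[0,0,0]],[0.02,[0,0,0],[0,0,0]]]' >/dev/null; s
```

```text
obs 13.43 [0.56845 0.15824 0.07107] [ 1.05 -0.21  7.17] 0.0254
obs 13.6 [0.56835 0.15822 0.07108] [3.43 0.48 6.3 ] 0.0249
```

```bash
s(){ python3 s.py; }
python3 -m handwheel '[[0.02,[-0.0006,0.0003,0],[0,0,0]],[0.02,[0,0,0],[0,0,0]]]' >/dev/null; s
python3 -m handwheel '[[0.02,[0,0,0],[0,0,0]],[0.02,[0,0,0],[0,0,0]]]' >/dev/null; s
```

```text
obs 13.77 [0.56828 0.15816 0.07112] [4.18 0.39 4.17] 0.0253
obs 13.93 [0.56822 0.15817 0.07111] [4.46 0.84 4.53] 0.0252
```

```bash
s(){ python3 s.py; }
python3 -m handwheel '[[0.02,[-0.0004,0.0006,0],[0,0,0]],[0.02,[0,0,0],[0,0,0]],[0.02,[0,0,0],[0,0,0]]]' >/dev/null; s
python3 -m handwheel '[[0.02,[-0.0002,0.0003,0],[0,0,0]],[0.02,[0,0,0],[0,0,0]]]' >/dev/null; s
```

```text
obs 14.18 [0.56821 0.15813 0.07111] [6.11 0.85 4.2 ] 0.0253
obs 14.35 [0.56823 0.15811 0.07112] [4.99 1.16 3.57] 0.0253
```

```bash
s(){ python3 s.py; }
python3 -m handwheel '[[0.02,[-0.0003,0.0007,0],[0,0,0]],[0.02,[0,0,0],[0,0,0]],[0.02,[0,0,0],[0,0,0]],[0.02,[0,0,0],[0,0,0]]]' >/dev/null; s
python3 -m handwheel '[[0.02,[0,0,0],[0,0,0]],[0.02,[0,0,0],[0,0,0]]]' >/dev/null; s
```

```text
obs 14.68 [0.5683  0.15809 0.07109] [3.39 1.55 4.23] 0.0249
obs 14.85 [0.56829 0.15807 0.07109] [2.53 1.3  3.22] 0.025
```

```bash
s(){ python3 s.py; }
python3 -m handwheel '[[0.02,[0,0.0003,0],[0,0,0]],[0.02,[0,0,0],[0,0,0]]]' 80 >/dev/null; s
python3 -m handwheel '[[0.02,[0,0,0],[0,0,0]],[0.02,[0,0,0],[0,0,0]]]' 50 >/dev/null; s
```

```text
obs 15.02 [0.56837 0.15808 0.07112] [2.31 0.82 3.6 ] 0.0251
obs 15.18 [0.56841 0.15805 0.07112] [1.53 1.41 2.83] 0.0255
```

```bash
s(){ python3 s.py; }
python3 -m handwheel '[[0.02,[0,0,0],[0,0,0]],[0.02,[0,0,0],[0,0,0]]]' 30 >/dev/null; s
python3 -m handwheel '[[0.02,[0,0,0],[0,0,0]],[0.02,[0,0,0],[0,0,0]]]' 20 >/dev/null; s
```

```text
obs 15.35 [0.5684  0.15806 0.0711 ] [0.9  0.95 4.41] 0.0251
obs 15.52 [0.56844 0.15803 0.0711 ] [-0.39  2.09  3.92] 0.0252
```

```bash
s(){ python3 s.py; }
python3 -m handwheel '[[0.03,[0,0,0],[0,0,0]],[0.04,[0,0,0],[0,0,0]]]' 20; 
python3 -m handwheel '[[0.07,[0,0,0],[0,0,0]],[0.07,[0,0,0],[0,0,0]],[0.07,[0,0,0],[0,0,0]],[0.07,[0,0,0],[0,0,0]]]' 20;s
python3 - <<'E'
from h import *
t=[]
for n,u,v in[('scene',440,275),('side',221,260)]:
    im=ctrl.get_image(n)[:,:,::-1]; cv2.imwrite(f'pics/{n}6.png',im)
    t.append(cv2.resize(im[v-30:v+30,u-24:u+24],(400,500),interpolation=cv2.INTER_CUBIC))
cv2.imwrite('pics/f.png',np.hstack(t))
E
```

```text
t: 15.68
tool_pos: [0.5677, 0.1574, 0.07]
tool_rot: [1.207, 1.21, -1.212]
contact_force: [-0.5, -0.3, -0.5]
opening: 0.0395
t: 16.02
tool_pos: [0.5686, 0.1578, 0.0709]
tool_rot: [1.209, 1.21, -1.21]
contact_force: [-0.4, -0.7, 0.2]
opening: 0.0702
obs 16.02 [0.5686  0.15783 0.07095] [-0.39 -0.66  0.22] 0.0702
```

View pics/f.png

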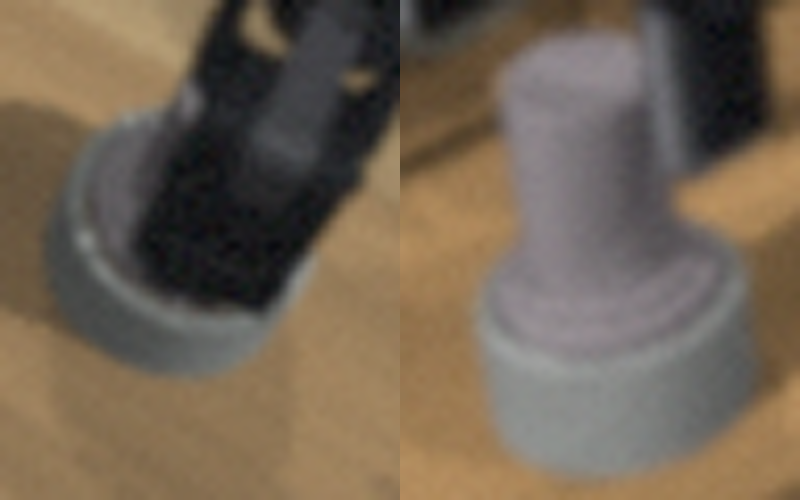

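```bash
python3 -m handwheel '[[0.07,[-0.015,0,0],[0,0,0]],[0.0854,[-0.03,0,0],[0,0,0]],[0.0854,[-0.04,0,0],[0,0,0]],[0.0854,[-0.035,0,0.01],[0,0,0]],[0.0854,[0,0,0.04],[0,0,0]],[0.0854,[0,0,0.04],[0,0,0]],[0.0854,[0,0,0],[0,0,0]],[0.0854,[0,0,0],[0,0,0]],[0.0854,[0,0,0],[0,0,0]]]' 20
python3 - <<'E'
from h import *
o=obs(); print(o['tool_pos'],o['contact_force'])
t=[]
for n,u,v in[('scene',440,265),('side',221,255)]:
    im=np.mean([ctrl.get_image(n)[:,:,::-1] for _ in range(5)],0).astype(np.uint8); cv2.imwrite(f'pics/{n}7.png',im)
    t.append(cv2.resize(im[v-40:v+40,u-32:u+32],(400,500),interpolation=cv2.INTER_CUBIC)); print(n,u-32,v-40)
cv2.imwrite('pics/g.png',np.hstack(t)); im=ctrl.get_image('wrist')[:,:,::-1]; cv2.imwrite('pics/wrist7.png',im)
print(obs()['tool_pos'],proj('wrist',(.5685,.157,.07),obs()))
E
```

```text
t: 16.87
tool_pos: [0.5687, 0.0681, 0.191]
tool_rot: [1.21, 1.21, -1.21]
contact_force: [0.5, -0.2, -0.5]
opening: 0.0855
[0.56868516 0.0681111  0.19102911] [ 0.48079317 -0.19229255 -0.51979889]
scene 408 225
side 189 215
[0.56887837 0.06824228 0.19127773] [319.53446163  91.20373298]
```

View pics/g.png

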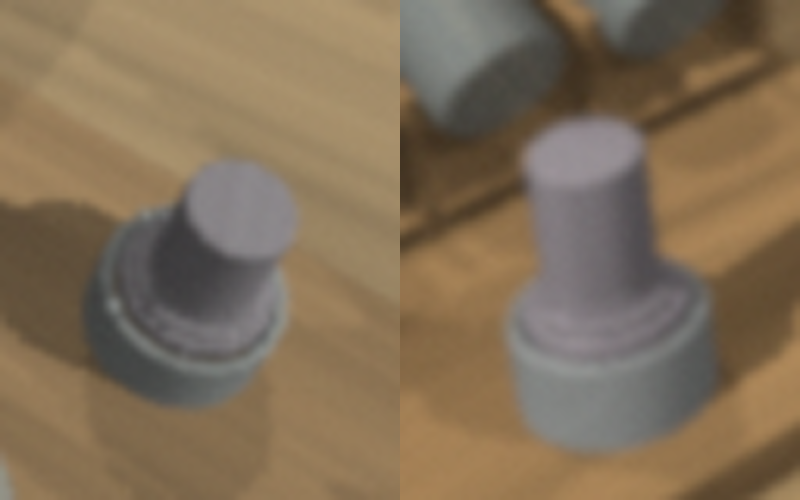

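View pics/wrist7.png

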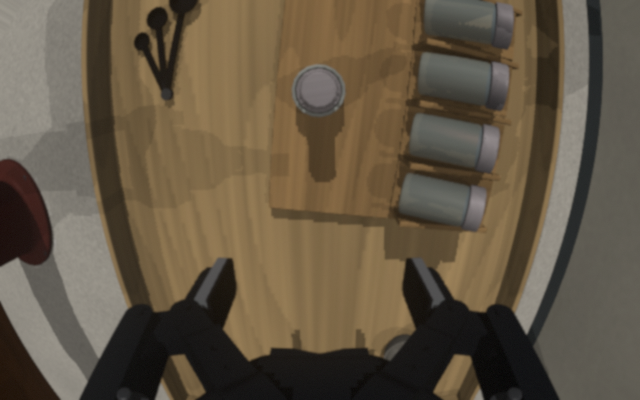

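Run:
```python
exec(open('fit2.py').read().split('capm=')[0])
def fit(r,m,x0,h=0):
    s=least_squares(lambda C:[ext(n,C,r,h,w)-v for n,w,v in m],x0); return s.x.round(4),s.fun.round(1)
S=lambda x:189+x/6.25; Sr=lambda y:215+y/6.25; C=lambda x:408+x/6.25; Cr=lambda y:225+y/6.25
print('captop',fit(.015,[('side','l',S(121)),('side','r',S(251)),('side','t',Sr(114)),('side','b',Sr(188)),('scene','l',C(187)),('scene','r',C(300)),('scene','t',Cr(157)),('scene','b',Cr(262))],[.568,.157,.1]))
for a,b in[('side2','side7'),('scene2','scene7')]:
    for f in(a,b):
        g=cv2.imread(f'pics/{f}.png').astype(int)
        if 'side' in f: print(f,[g[r,217:224].mean(0).round().astype(int).tolist() for r in range(262,280)])
        else: print(f,[g[r,433:440].mean(0).round().astype(int).tolist() for r in range(272,288)])
```

```text
captop (array([0.5672, 0.1594, 0.1046]), array([-0.6, -1.8,  1. ,  0. , -1. , -0.5, -1. , -1.2]))
side2 [[145, 141, 149], [151, 146, 155], [151, 146, 156], [152, 147, 155], [150, 145, 153], [148, 143, 151], [140, 137, 144], [127, 123, 130], [110, 109, 115], [100, 101, 108], [111, 113, 119], [134, 137, 138], [142, 146, 144], [138, 140, 138], [133, 134, 133], [132, 135, 132], [133, 136, 133], [135, 136, 134]]
side7 [[112, 108, 114], [115, 112, 117], [119, 115, 122], [124, 119, 126], [130, 125, 132], [129, 125, 132], [127, 123, 129], [134, 129, 136], [134, 129, 136], [126, 122, 129], [126, 124, 128], [135, 135, 135], [138, 140, 138], [132, 134, 132], [127, 129, 127], [127, 129, 127], [128, 129, 127], [127, 129, 127]]
scene2 [[144, 140, 145], [143, 140, 144], [144, 141, 145], [142, 138, 143], [138, 135, 139], [130, 127, 131], [114, 111, 115], [93, 94, 98], [79, 84, 89], [86, 94, 99], [106, 111, 112], [110, 113, 111], [97, 99, 97], [88, 90, 87], [87, 89, 86], [90, 91, 89]]
scene7 [[68, 67, 68], [72, 70, 72], [81, 79, 81], [93, 91, 93], [102, 100, 103], [104, 101, 104], [104, 102, 105], [102, 100, 103], [95, 95, 97], [96, 98, 98], [102, 105, 104], [104, 106, 104], [91, 93, 91], [83, 85, 82], [82, 84, 81], [84, 85, 83]]
```

Run:
```python
exec(open('fit2.py').read().split('capm=')[0])
for n in('side','scene'):
    print(n,'plate bottom row',[(z,round(ext(n,(.568,.1575,z),.0215,0,'b'),2)) for z in(.064,.062,.06,.058,.056,.054,.052)],'rim bottom r24-26',[(z,round(ext(n,(.568,.1575,z),.024,0,'b'),1),round(ext(n,(.568,.1575,z),.026,0,'b'),1)) for z in(.051,.053,.055)])
t=[]
for a in('side2','side7','scene2','scene7'):
    g=cv2.imread(f'pics/{a}.png'); u,v=(221,268) if 'side' in a else (438,275)
    t.append(cv2.resize(g[v-14:v+14,u-20:u+20],(400,280),interpolation=cv2.INTER_LINEAR))
cv2.imwrite('pics/k.png',np.vstack([np.hstack(t[:2]),np.hstack(t[2:])]))
```

```text
side plate bottom row [(0.064, np.float64(267.91)), (0.062, np.float64(268.92)), (0.06, np.float64(269.92)), (0.058, np.float64(270.92)), (0.056, np.float64(271.92)), (0.054, np.float64(272.92)), (0.052, np.float64(273.91))] rim bottom r24-26 [(0.051, np.float64(275.4), np.float64(276.2)), (0.053, np.float64(274.4), np.float64(275.2)), (0.055, np.float64(273.4), np.float64(274.2))]
scene plate bottom row [(0.064, np.float64(279.29)), (0.062, np.float64(279.76)), (0.06, np.float64(280.23)), (0.058, np.float64(280.69)), (0.056, np.float64(281.15)), (0.054, np.float64(281.61)), (0.052, np.float64(282.07))] rim bottom r24-26 [(0.051, np.float64(283.7), np.float64(284.8)), (0.053, np.float64(283.2), np.float64(284.3)), (0.055, np.float64(282.8), np.float64(283.9))]
```

View pics/k.png

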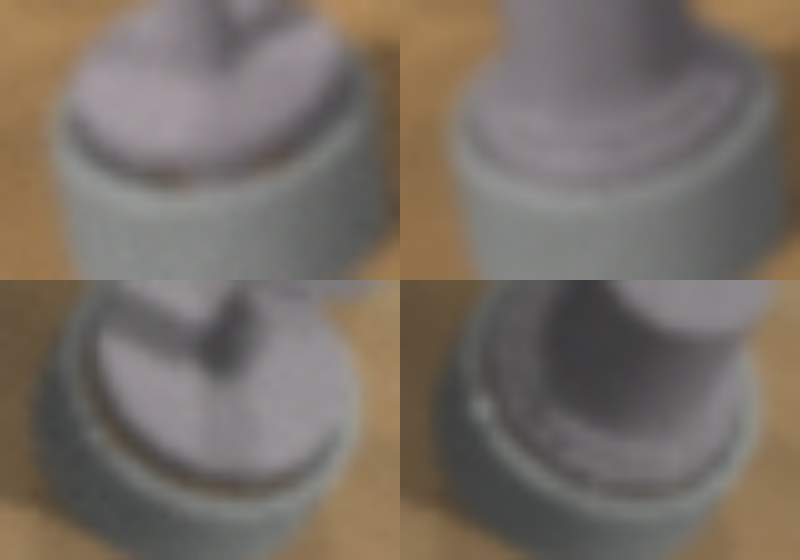

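```bash
python3 -c "
from station import ctrl
o=ctrl.get_obs(); print(o['t'],o['contact_force']); print(ctrl.finish_job())"
```

```text
17.4167 [-0.27821695  0.0289025   0.0079947 ]
the job is handed in; nothing more can be done
None
```

The cap is on the pin and holds the sprung plate down by about 4 mm, half way. I let go, backed the gripper clear and handed the job in at 17.4 s.

**Pressing:** The teeth dragged with about 8.7 N. The plate began to give at a tool height of about 75.2 mm, and I stopped at 71.0 mm, 4.2 mm further. While still moving, the force was about 13.7 N, which is the drag plus 5 N and well short of the stop. I then eased off the downward push before opening the fingers.

**Last checks:**
- **Plate depth:** In the side camera the plate's edge dropped about 2 px, or roughly 4 mm. The cap stayed put after release, and the tool's contact force was back to about 0 N.
- **Disagreements:**
  - The scene camera gave a looser 4 to 7 mm for the same drop.
  - A fit of the cap's top put its foot only 2.4 mm below where I had measured the free plate by sight. That measurement is good to about 2 mm, so I relied on the force and travel readings.
  - Before pressing I saw the free plate 26.4 mm below the pin tip, but by feel it came to 23.4 mm.
- **Side force:** It reached about 6 N as the cap went onto the pin and again while I eased off. I corrected it with small sideways shifts.
- **Other things:** The spoons and jars looked undisturbed in the last wrist picture. I never moved the gripper near the bowl or funnel, but I did not check them again at the end.

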